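# Count out three chalk sticks on the rocking board

## Task

Count out the chalk for the next scene on the rocking board: press down the yellow tab until the board is fully over so that sticks roll out of the channel and fill its three pockets, then press down the blue tab to tip the board fully back so that the two sticks left over roll home into the grey channel. Leave the board that way, with one stick lying in each pocket; do not touch the sticks with the robot and leave everything else on the table where it is.

Things in the scene. Friction and masses are not known exactly. Their poses are not given: they have to be found in the camera images.
- stand: Fixed plywood stand of the counting board, a base plate 160 x 200 x 12 mm with two upright cheeks to 132 mm height. Origin: centre of its underside on the table. Its y axis (level) points along the board from the blue end to the yellow end; the board rocks about the stand's x axis, 120 mm above the table.
- rocker (a joint): Tilt of the wooden counting board, rad. 0: blue (channel) end fully down, where it starts, sloping 0.45 rad down to the blue end; 0.45: level; 0.90: yellow end fully down, sloping 0.45 rad the other way. Stops at 0 and 0.90. The stiff hinge (0.5 N m) stays where it is left; 3 to 8 N down on the raised tab tips it. Sticks cross filled pockets only at a slope over about 0.4, so go to the stops and allow 2 s for rolling.
- pivot (a point): On the board's hinge axis, mid length and width, at deck height, 120 mm above the table; fixed as the board tilts. Axes tilt with the board: x along the hinge, y along the board to the yellow end, z square to the deck. The board is an open wooden trough 98 x 326 mm, 82 mm wide inside, walls 32 mm high above the deck; 61 mm of plain deck lies between pocket 2 and the yellow end wall.
- blue_tab (a point): Centre of the top face of the blue tab, a flat paddle 70 mm wide, 8 mm thick, reaching 56 mm outward from the rim of the channel end; 195 mm from the pivot along the board and 32 mm above the deck. Height about 64 mm when down, 234 mm when up. Axes as pivot.
- yellow_tab (a point): The same point of the yellow tab at the other end: 195 mm from the pivot along the board, 32 mm above the deck. Height about 234 mm at the start. Axes as pivot.
- channel (a point): Middle of the grey channel, 13 mm above its floor (the height of a lying stick's axis), 87.5 mm from the pivot towards the blue end. Axes as pivot; the channel is flat, 141 mm long, room for five sticks side by side, from the blue end wall to pocket 0.
- pocket0 (a point): Centre of a stick seated in pocket 0: 0 mm from the pivot towards the yellow end, 12 mm below the deck (pocket 0 is next to the channel). The pocket is a cross-wise slot 28.5 mm wide, 25 mm deep, for one stick; a seated stick stands 1 mm proud of the deck. Axes as pivot.
- pocket1 (a point): Centre of a stick seated in pocket 1: 40 mm from the pivot towards the yellow end, 12 mm below the deck (pocket 0 is next to the channel). The pocket is a cross-wise slot 28.5 mm wide, 25 mm deep, for one stick; a seated stick stands 1 mm proud of the deck. Axes as pivot.
- pocket2 (a point): Centre of a stick seated in pocket 2: 80 mm from the pivot towards the yellow end, 12 mm below the deck (pocket 0 is next to the channel). The pocket is a cross-wise slot 28.5 mm wide, 25 mm deep, for one stick; a seated stick stands 1 mm proud of the deck. Axes as pivot.
- chalk0: Jumbo chalk stick, red: round, 26 mm thick, 80 mm long, about 64 g, lying across the board in the channel at the start. Origin: its centre; x along the stick.
- chalk1: Jumbo chalk stick, orange: round, 26 mm thick, 80 mm long, about 64 g, lying across the board in the channel at the start. Origin: its centre; x along the stick.
- chalk2: Jumbo chalk stick, green: round, 26 mm thick, 80 mm long, about 64 g, lying across the board in the channel at the start. Origin: its centre; x along the stick.
- chalk3: Jumbo chalk stick, blue: round, 26 mm thick, 80 mm long, about 64 g, lying across the board in the channel at the start. Origin: its centre; x along the stick.
- chalk4: Jumbo chalk stick, mauve: round, 26 mm thick, 80 mm long, about 64 g, lying across the board in the channel at the start. Origin: its centre; x along the stick.
- bottle: Bystander: blue water bottle, 68 mm wide, 200 mm high. Origin: centre of its underside.
- cup: Bystander: white mug, 80 mm wide, 90 mm high. Origin: centre of its underside.
- jar_green: Bystander: green pigment jar, 70 mm wide, 75 mm high. Origin: centre of its underside.
- jar_orange: Bystander: orange pigment jar, 70 mm wide, 75 mm high. Origin: centre of its underside.
- tape: Bystander: yellow roll of tape lying flat, 90 mm wide, 30 mm high. Origin: centre of its underside.
- brush: Bystander: paint brush lying beside the board on the side away from the robot. Origin: under its middle; x along it.
- spatula: Bystander: spatula lying beside the board on the robot's side. Origin: under its middle; x along it.

How it is judged:
By the outcome, as a careful person would: the job done as asked, in the order asked, and still so for the second after the job is handed in, with the robot touching nothing.
It also fails if it takes over 53 s, if anything falls off the work surface, if the arm or the gripper's body presses on something with over 40 N, if the wrist force passes 120 N, or if a joint passes its speed limit or range.

## Robot

A 6-joint arm with a two-finger parallel gripper is mounted at the origin on the work surface. World frame = base frame: x ahead of the robot, y to its left, z up, the work surface at z = 0. Lengths are in m, angles in rad, forces in N, time in s.
With the tool pointing down it reaches from about 0.35 to 0.85 m from the base axis. Payload 8.1 kg.
Tool frame: the origin (TCP) lies midway between the tips of the shut fingers; the grasp point (between the pads) lies 19 mm behind it (robot.grip_point_offset is the distance from the TCP to the grasp point, in m); z points along the fingers, y is the line along which they close (so a half turn about z gives the same grasp; the last joint's range is limited). The gripper opens to 93 mm and grips with 3 to 60 N. Pads are 15 mm wide; open, the fingers measure 128 mm over their backs; the gripper's body (75 mm by 188 mm) begins 65 mm behind the grasp point.
Start: joints at [1.123, 0.13, 1.488, -0, 1.523, -0.085], TCP at [0.213, 0.561, 0.219] pointing down, gripper open.
Joint ranges: [-2.96, 2.96], [-0.89, 2.26], [0.02, 2.5], [-1.34, 4.48], [0, 2.73], [-2.66, 2.66]. Speed limits (rad/s): [2.39, 2.39, 2.79, 3.14, 3.14, 3.14].

## Interface

Orientations are given as a rotation vector (axis times angle).
In Python, from plant import robot, read_camera, job gives the robot as it stands.
- The arm moves only by the shell command python3 -m inch 'ROWS' [FORCE]. ROWS is JSON, one flat list of numbers, 5 for each row, row after row: the shift along the world's x, y, z in mm, then the turn about the world's z in degrees, then the opening in per cent of the stroke, from 0 (shut) to 100 (fully open). In form: [dx, dy, dz, yaw, hand, dx, dy, dz, yaw, hand, ...]. A call has 1 to 10 rows; each row is the pose to reach, as a shift and turn from the pose commanded when the call began; what a row does not reach only later rows make up. A row lasts 1/12 s, in which the tool goes at most 41.7 mm and 7.16 degrees, less where a joint would pass 70% of its speed; a pose out of reach is approached as far as the arm can. A call with a gripper value outside its range is refused whole. The fingers move at their own pace and stop on an object; FORCE is the grip in N (left out, the last holds). Time passes only in rows, so rows that repeat a pose let the fingers close. It gives the time, the measured TCP pose, the force, the opening and the grip force at its end, in the units of the state.
- robot.read_state(): the state, without advancing time (a new reading comes with each control period).
- read_camera(name): name is "scene" or "side" or "wrist"; returns a dict with "image" (400x640x3 uint8, blue, green, red), "K" (3x3 intrinsics, pixels), "extrinsics" (4x4, takes a point from world to camera coordinates); the wrist camera has in their place "mount" (4x4, takes a point from camera to tool coordinates, whose origin is the TCP and whose axes are the flange's). Camera axes: x right, y down, z forward; pixel columns grow to the right and rows downward; lengths in m; the calibration is good to about 2 mm. A picture is of the moment at which its call begins: read the wrist's pose just before it. There is no depth.
- job.close_job(): hands the job in; it is judged then, once.
The state is a dict: "t": time; "q": joint angles; "dq": joint speeds; "joint_torque": joint torques, N m; "tool_pos": TCP position; "orientation": TCP orientation; "force": force on the tool from outside, world axes, zero at the start; "wrist_torque": the same for the moment, N m; "opening": finger opening in m; "gripper_force": force on a finger pad.
Only numpy, scipy, OpenCV 4.12 (cv2) and the standard library are available. Lean on these libraries where they do the work, as an engineer would, in place of code of your own. Each camera call takes 0.05 s, during which the arm holds its last target. There are 200 camera calls.

## Working session

There is one attempt and no reset: what is moved stays moved. The work goes in short steps, Python scripts to look and compute and a shell command to move; the robot and the scene stay as the last step left them, time stands still between calls to the robot, and variables do not carry over. Pictures are saved under pics/ and viewed, at most 10 in all, crops included, and the job is handed in when it is done.

```bash
ls; mkdir -p pics
python3 - <<'E'
from plant import robot, read_camera
import cv2
for n in ("scene","side"):
    c=read_camera(n); cv2.imwrite(f"pics/{n}0.png",c["image"]); print(n,c["K"].round(1).tolist(),c["extrinsics"].round(3).tolist())
s=robot.read_state(); print(s["t"],s["tool_pos"],s["orientation"],s["force"],s["opening"])
E
```

```text
pics
scene [[489.2, 0.0, 317.0], [0.0, 489.2, 197.8], [0.0, 0.0, 1.0]] [[0.793, 0.609, 0.012, -0.392], [0.481, -0.615, -0.625, -0.151], [-0.373, 0.502, -0.78, 1.826], [0.0, 0.0, 0.0, 1.0]]
side [[378.3, 0.0, 322.5], [0.0, 378.3, 203.6], [0.0, 0.0, 1.0]] [[0.794, -0.608, -0.005, -0.399], [-0.459, -0.594, -0.661, 0.309], [0.399, 0.527, -0.75, 1.278], [0.0, 0.0, 0.0, 1.0]]
0.1 [0.21267643 0.5604912  0.2177027 ] [-5.66706751e-01 -3.08957953e+00  2.49814508e-03] [-0.55248195 -0.09381364 -0.48615226] 0.09297142487252438
```

View pics/scene0.png

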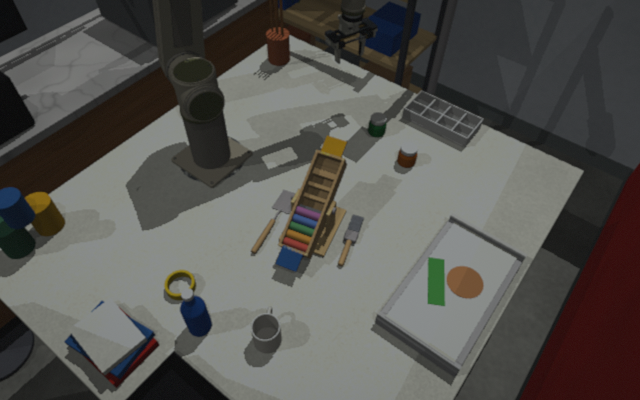

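View pics/side0.png

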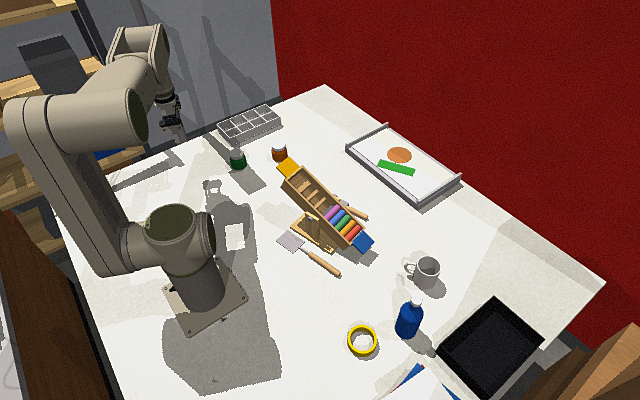

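The scene view shows the yellow tab raised near (334,147) and the blue tab near (289,259). In the side view they are at about (288,168) and (363,242). All five sticks lie in the channel, and nothing stands close to either tab.

```bash
cat > h.py <<'E'
import numpy as np, cv2
from plant import robot, read_camera
def cen(c,rng,seed,r=28):
    hsv=cv2.cvtColor(c["image"],cv2.COLOR_BGR2HSV); m=cv2.inRange(hsv,*map(np.array,rng))
    k=np.zeros_like(m); cv2.circle(k,seed,r,255,-1); m&=k
    n,l,s,ce=cv2.connectedComponentsWithStats(m); i=1+np.argmax(s[1:,4]); return ce[i],s[i,4]
def proj(c,p):
    v=c["extrinsics"][:3]@np.r_[p,1]; v=c["K"]@v; return v[:2]/v[2]
def tri(a,pa,b,pb):
    P=[c["K"]@c["extrinsics"][:3] for c in (a,b)]
    X=cv2.triangulatePoints(*P,np.array(pa,float).reshape(2,1),np.array(pb,float).reshape(2,1)).ravel(); X=X[:3]/X[3]
    return X,[np.linalg.norm(proj(a,X)-pa),np.linalg.norm(proj(b,X)-pb)]
def plane(c,p,z):
    E=c["extrinsics"]; R,t=E[:3,:3],E[:3,3]; o=-R.T@t; d=R.T@np.linalg.inv(c["K"])@np.r_[p,1]; return o+d*(z-o[2])/d[2]
YEL=((18,120,70),(32,255,255)); BLU=((100,120,60),(125,255,255))
def tabs(sy,sb,zy,zb):
    a,b=read_camera("scene"),read_camera("side"); out=[]
    for rng,ss,z in ((YEL,sy,zy),(BLU,sb,zb)):
        (pa,na),(pb,nb)=cen(a,rng,ss[0]),cen(b,rng,ss[1]); X,e=tri(a,pa,b,pb)
        print(pa.round(1),na,pb.round(1),nb,"tri",X.round(4),np.round(e,1),"planes",plane(a,pa,z).round(4),plane(b,pb,z).round(4)); out.append(X)
    d=out[0]-out[1]; print("len",np.linalg.norm(d),"yawdeg",np.degrees(np.arctan2(d[1],d[0])),"tilt",np.arcsin(d[2]/np.linalg.norm(d)),"mid",(out[0]+out[1])/2)
E
python3 - <<'E'
from h import *
tabs(((334,147),(288,168)),((289,259),(363,242)),.234,.064)
E
```

```text
[332.9 146.7] 380 [287.8 167.1] 291 tri [0.4502 0.1349 0.2306] [0.1 0.1] planes [0.4522 0.1317 0.234 ] [0.4485 0.1324 0.234 ]
[288.9 258.7] 397 [362.5 242. ] 281 tri [ 0.5335 -0.1929  0.064 ] [0.1 0.1] planes [ 0.5335 -0.1931  0.064 ] [ 0.5335 -0.1925  0.064 ]
len 0.3770136010379056 yawdeg 104.25415158214423 tilt 0.45781760363148555 mid [ 0.4918258  -0.02902992  0.14730443]
```

```bash
python3 - <<'E'
from h import *
a,b=read_camera("scene"),read_camera("side")
for n,pa,pb in (("bottle",(199,322),(408,322)),("cup",(266,333),(428,272)),("jarO",(407,158),(279,153)),("jarG",(377,126),(237,161)),("tape",(180,285),(362,341))):
    X,e=tri(a,pa,b,pb); print(n,X.round(3),np.round(e,1))
E
python3 -m inch '[20,-35,15,0,0, 55,-97,30,0,0, 234,-410,72,0,0, 234,-410,72,0,0, 234,-410,72,0,0, 234,-410,72,0,0, 234,-410,72,0,0, 234,-410,72,0,0, 234,-410,72,0,0, 234,-410,72,0,0]' 20
```

```text
bottle [ 0.456 -0.496  0.041] [0.4 0.7]
cup [ 0.631 -0.412  0.054] [0.6 0.8]
jarO [0.583 0.43  0.022] [0.4 0.5]
jarG [0.405 0.499 0.026] [0.1 0.2]
tape [ 0.313 -0.444  0.015] [0.3 0.4]
t: 1.13
tool_pos: [0.4169, 0.2025, 0.2835]
orientation: [0.566, 3.089, 0.001]
force: [0.0, 0.4, -0.0]
opening: 0.0312
gripper_force: 0.0
```

```bash
python3 -m inch '[29,-55,-3,0,0, 29,-55,-3,0,0, 29,-55,-3,0,0, 29,-55,-3,0,0, 29,-55,-3,0,0, 29,-55,-3,0,0]'
python3 - <<'E'
from h import *
a,b=read_camera("scene"),read_camera("side")
A=a["image"][90:290,220:420]; B=b["image"][100:300,230:430]
cv2.imwrite("pics/c1.png",cv2.resize(np.hstack([A,B]),None,fx=2,fy=2,interpolation=cv2.INTER_CUBIC))
E
```

```text
t: 1.63
tool_pos: [0.4449, 0.1504, 0.28]
orientation: [-0.565, -3.09, -0.001]
force: [-0.7, 0.6, -0.8]
opening: 0.0007
gripper_force: 0.0
```

View pics/c1.png

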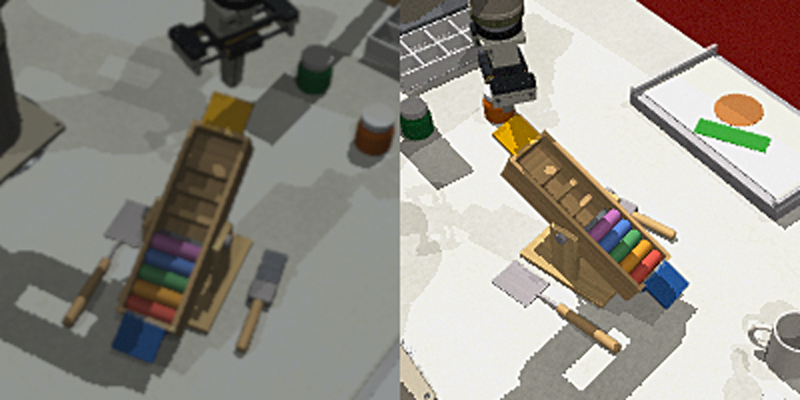

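The fingertip hangs over the middle of the yellow tab, at crop (230,85), with clear air around it. Now I press, following the tab's arc.

```bash
python3 -m inch '[0,0,-16,0,0, 0,0,-30,0,0, 0,0,-38,0,0, 0,0,-43,0,0, -1,3,-50,0,0, -2,6,-58,0,0, -2,9,-66,0,0, -3,12,-74,0,0, -4,15,-82,0,0, -4,17,-90,0,0]'
```

```text
t: 2.57
tool_pos: [0.442, 0.1678, 0.1913]
orientation: [0.565, 3.088, 0.003]
force: [-1.7, 2.8, 6.1]
opening: 0.0002
gripper_force: 2.7
```

```bash
python3 -m inch '[0,2,-8,0,0, -1,3,-16,0,0, -1,4,-24,0,0, -2,5,-32,0,0, -2,6,-40,0,0, -2,6,-48,0,0, -2,6,-56,0,0, -2,6,-64,0,0, -2,6,-72,0,0, -2,6,-80,0,0]'
```

```text
t: 3.4
tool_pos: [0.4402, 0.174, 0.1111]
orientation: [0.565, 3.088, 0.004]
force: [-1.1, 3.1, 4.9]
opening: 0.0007
gripper_force: 2.7
```

```bash
python3 -m inch '[0,0,-8,0,0, 0,-1,-16,0,0, 0,-1,-24,0,0, 0,-2,-32,0,0, 1,-2,-38,0,0, 1,-3,-43,0,0, 1,-3,-46,0,0, 1,-3,-49,0,0, 1,-3,-52,0,0, 1,-3,-52,0,0]'
```

```text
t: 4.23
tool_pos: [0.4415, 0.1695, 0.0651]
orientation: [0.566, 3.09, -0.0]
force: [-35.6, -8.6, 77.0]
opening: 0.0002
gripper_force: 34.8
```

The board is firmly on the stop at 77 N. I'll ease off and let the sticks roll, then look.

```bash
python3 -m inch '[0,0,5,0,0, 0,0,10,0,0, 0,0,10,0,0, 0,0,10,0,0, 0,0,10,0,0, 0,0,10,0,0, 0,0,10,0,0, 0,0,10,0,0, 0,0,10,0,0, 0,0,10,0,0]'; python3 -m inch '[0,0,0,0,0, 0,0,0,0,0, 0,0,0,0,0, 0,0,0,0,0, 0,0,0,0,0, 0,0,0,0,0, 0,0,0,0,0, 0,0,0,0,0, 0,0,0,0,0, 0,0,0,0,0]'
python3 - <<'E'
from h import *
a,b=read_camera("scene"),read_camera("side")
A=a["image"][90:290,220:420]; B=b["image"][100:300,230:430]
cv2.imwrite("pics/c2.png",cv2.resize(np.hstack([A,B]),None,fx=2,fy=2,interpolation=cv2.INTER_CUBIC))
E
```

```text
t: 5.07
tool_pos: [0.4401, 0.1693, 0.0676]
orientation: [-0.567, -3.089, 0.001]
force: [0.1, 0.3, 1.2]
opening: 0.0006
gripper_force: 0.3
t: 5.9
tool_pos: [0.4404, 0.1694, 0.068]
orientation: [0.567, 3.09, 0.0]
force: [-0.4, -0.9, 0.4]
opening: 0.0007
gripper_force: 0.0
```

View pics/c2.png

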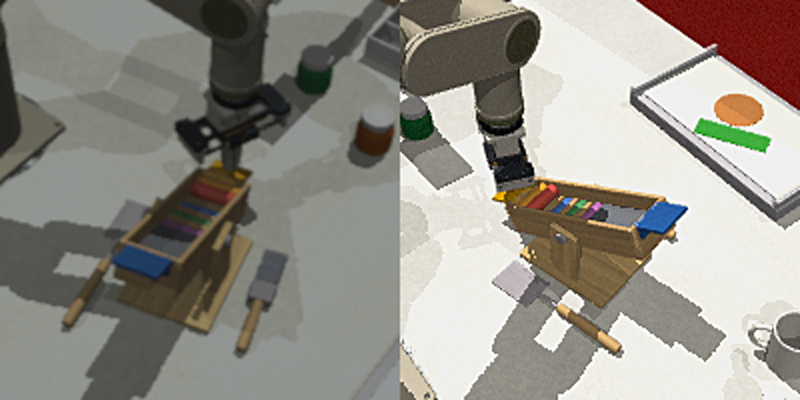

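```bash
python3 -m inch '[0,2,20,0,0, 0,4,50,0,0, 0,4,90,0,0, 0,4,130,0,0, 0,4,170,0,0, 0,4,210,0,0, 0,4,232,0,0, 0,4,232,0,0, -20,40,232,0,0, -40,80,232,0,0]'
python3 - <<'E'
from h import *
a,b=read_camera("scene"),read_camera("side")
A=a["image"][150:250,260:360]; B=b["image"][160:260,270:370]
cv2.imwrite("pics/c3.png",cv2.resize(np.hstack([A,B]),None,fx=4,fy=4,interpolation=cv2.INTER_CUBIC))
pa,na=cen(a,BLU,(291,221)); pb,nb=cen(b,BLU,(362,209)); print(pa,na,pb,nb,tri(a,pa,b,pb))
E
```

```text
t: 6.83
tool_pos: [0.4022, 0.2459, 0.3]
orientation: [0.575, 3.088, 0.0]
force: [0.7, 0.5, -0.0]
opening: 0.0004
gripper_force: 0.0
[290.348659   220.55172414] 261 [359.97560976 209.10569106] 246 (array([ 0.52620677, -0.16975175,  0.22788324]), [np.float64(0.11325926718385801), np.float64(0.16301492582420482)])
```

View pics/c3.png

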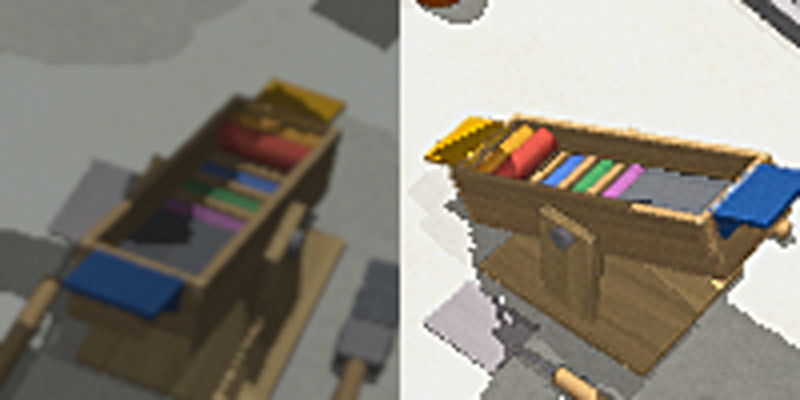

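All three pockets are filled: mauve, green and blue sit in pockets 0, 1 and 2. Red and orange lie at the yellow end, and the raised blue tab measures z≈0.23, so the board is fully over. Next is the blue tab.

```bash
python3 -m inch '[12,-40,0,0,0, 128,-428,-2,0,0, 128,-428,-2,0,0, 128,-428,-2,0,0, 128,-428,-2,0,0, 128,-428,-2,0,0, 128,-428,-2,0,0, 128,-428,-2,0,0, 128,-428,-2,0,0, 128,-428,-2,0,0]'
```

```text
t: 7.77
tool_pos: [0.5209, -0.1552, 0.2972]
orientation: [-0.567, -3.089, -0.0]
force: [1.6, 0.5, -0.9]
opening: 0.0006
gripper_force: 0.0
```

```bash
python3 -m inch '[9,-25,-15,0,0, 9,-25,-15,0,0, 9,-25,-15,0,0, 9,-25,-15,0,0, 9,-25,-15,0,0]'
python3 - <<'E'
from h import *
a,b=read_camera("scene"),read_camera("side")
A=a["image"][150:250,260:360]; B=b["image"][140:240,310:410]
cv2.imwrite("pics/c4.png",cv2.resize(np.hstack([A,B]),None,fx=4,fy=4,interpolation=cv2.INTER_CUBIC))
E
```

```text
t: 8.18
tool_pos: [0.5301, -0.1768, 0.2834]
orientation: [0.565, 3.09, 0.0]
force: [-0.2, 0.9, 0.4]
opening: 0.0003
gripper_force: 0.0
```

View pics/c4.png

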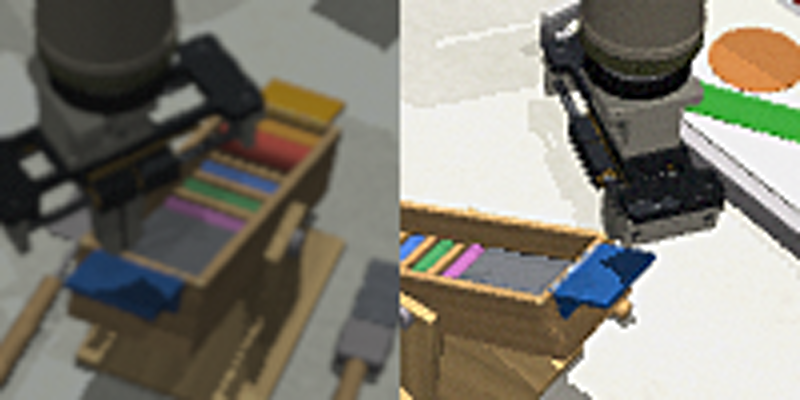

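The fingertips hang about 50 mm above the blue tab, which is at side crop (600,280), and match its triangulated centre. I'll press with the mirrored arc.

```bash
python3 -m inch '[0,-2,-18,0,0, 0,-3,-32,0,0, 0,-3,-41,0,0, 0,-3,-46,0,0, 1,-6,-53,0,0, 2,-9,-61,0,0, 2,-12,-69,0,0, 3,-15,-77,0,0, 4,-18,-85,0,0, 4,-20,-93,0,0]'
```

```text
t: 9.12
tool_pos: [0.5354, -0.1989, 0.1909]
orientation: [0.567, 3.087, -0.002]
force: [1.9, -1.6, 5.1]
opening: 0.0005
gripper_force: 2.3
```

```bash
python3 -m inch '[0,-2,-8,0,0, 1,-3,-16,0,0, 1,-4,-24,0,0, 2,-5,-32,0,0, 2,-6,-40,0,0, 2,-6,-48,0,0, 2,-6,-56,0,0, 2,-6,-64,0,0, 2,-6,-72,0,0, 2,-6,-80,0,0]'
```

```text
t: 9.95
tool_pos: [0.5364, -0.2037, 0.1095]
orientation: [0.567, 3.089, -0.0]
force: [2.8, -3.8, 5.8]
opening: 0.0004
gripper_force: 2.7
```

```bash
python3 -m inch '[0,0,-8,0,0, 0,1,-16,0,0, 0,1,-24,0,0, 0,2,-32,0,0, -1,2,-37,0,0, -1,3,-41,0,0, -1,3,-44,0,0, -1,3,-46,0,0, -1,3,-48,0,0, -1,3,-48,0,0]'
```

```text
t: 10.78
tool_pos: [0.5365, -0.2016, 0.0657]
orientation: [0.566, 3.087, -0.002]
force: [-7.6, 0.8, 25.1]
opening: 0.0005
gripper_force: 10.8
```

```bash
python3 -m inch '[0,0,-2,0,0, 0,0,-2,0,0, 0,0,-2,0,0, 0,0,-2,0,0, 0,0,-2,0,0, 0,0,-2,0,0, 0,0,-2,0,0, 0,0,-2,0,0, 0,0,-2,0,0, 0,0,-2,0,0]'; python3 -m inch '[0,0,5,0,0, 0,0,12,0,0, 0,-1,30,0,0, 0,-2,60,0,0, 0,-2,100,0,0, 0,-2,140,0,0, 0,-2,180,0,0, 0,-2,220,0,0, 0,-42,235,0,0, 0,-82,235,0,0]';  python3 -m inch '[0,-40,0,0,0, 0,-80,0,0,0, 0,-100,0,0,0, 0,-100,0,0,0, 0,-100,0,0,0, 0,-100,0,0,0, 0,-100,0,0,0, 0,-100,0,0,0, 0,-100,0,0,0, 0,-100,0,0,0]'
python3 - <<'E'
from h import *
a,b=read_camera("scene"),read_camera("side")
A=a["image"][140:280,250:350]; B=b["image"][140:280,270:370]
cv2.imwrite("pics/c5.png",cv2.resize(np.hstack([A,B]),None,fx=4,fy=4,interpolation=cv2.INTER_CUBIC))
tabs(((334,147),(288,168)),((289,259),(363,242)),.234,.064)
E
```

```text
t: 11.62
tool_pos: [0.5377, -0.2027, 0.065]
orientation: [0.566, 3.084, -0.005]
force: [-5.8, -1.8, 29.1]
opening: 0.0006
gripper_force: 12.9
t: 12.45
tool_pos: [0.5374, -0.2825, 0.3018]
orientation: [0.559, 3.083, -0.005]
force: [1.6, -1.5, 0.4]
opening: 0.0006
gripper_force: 0.0
t: 13.28
tool_pos: [0.5355, -0.3818, 0.2955]
orientation: [0.565, 3.09, -0.0]
force: [0.2, 0.3, 0.1]
opening: 0.0007
gripper_force: 0.0
[333.1 147.2] 393 [287.9 169.1] 218 tri [0.4492 0.1362 0.2243] [0.5 0.8] planes [0.4539 0.1304 0.234 ] [0.4432 0.1235 0.234 ]
[288.8 259.2] 376 [362.9 242.4] 263 tri [ 0.534  -0.1943  0.0631] [0. 0.] planes [ 0.5344 -0.1947  0.064 ] [ 0.5335 -0.1948  0.064 ]
len 0.3774103775033315 yawdeg 104.38554740536742 tilt 0.4413500041125867 mid [ 0.49159438 -0.02905296  0.14370456]
```

View pics/c5.png

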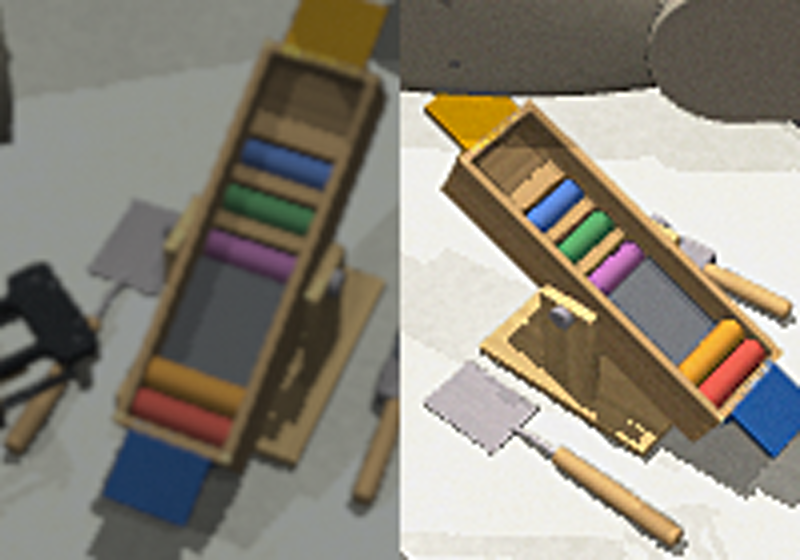

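Mauve, green and blue lie in the three pockets. Orange and red are home in the channel against the blue end wall. The blue tab is back at its starting height of 63–64 mm, and the robot is clear.

```bash
python3 -c "
from plant import job
print(job.close_job())"
```

```text
the job is handed in; nothing more can be done
None
```

The board is tipped fully back with one stick in each pocket (mauve, green and blue), orange and red are home in the grey channel, and the job was handed in at about 13 s with the robot clear.

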